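# Swap the open drawer of an interlocked bench-top drawer unit in a teaching lab

### The job

The narrow left drawer of the oak drawer unit on the lab bench has been left open, and the unit's interlock lets only one drawer out at a time. Shut that drawer fully, then pull the wide middle drawer out about 10 cm so that the gel combs in it can be reached, and leave it open.

Things in the scene. Friction and masses are not known exactly. Their poses are not given: they have to be found in the camera images.
- left_tab (a point): Centre of the steel grip tab on the narrow left drawer (+y side, front 106 mm wide), which starts open. Tab: upright blade 12 mm thick (y), 40 high (z), standing 44 out from the drawer's front; this point lies 24 mm before the front, 25 mm below the unit's top (z 120 mm). Pinch its two sides from above. Axes: x straight into the unit (shutting), y left along its front, z up.
- wide_tab (a point): Centre of the same kind of tab (same sizes, offsets and axes) on the wide middle drawer (front 186 mm wide), which starts shut; 152 mm right (-y) of the left tab's line. A third, narrow drawer on the right is not needed. The oak unit is fixed to the bench, 430 mm wide, 280 deep, 120 high, turned a little each time; nothing stands on the front 80 mm of its top.
- left (a joint): How far the narrow left drawer is out, m: 0 fully shut against its stop, 0.15 fully out along -x of its tab. Starts 0.07 to 0.12 out. About 1 N of friction; it stays where it is left. While it is out, interlock pins hold the other two drawers shut; they come free in the last few mm of its shutting.
- wide (a joint): How far the wide middle drawer is out, m: 0 fully shut, 0.15 fully out along -x of its tab. Starts shut and held (it gives about 6 mm at a tug) until the left drawer is shut; then slides with about 1 N of friction and stays where it is left.

How it is judged:
On the way, in this order (a step that is already met when the one before it is completed fails the run):
1. the left drawer is fully shut (within 8 mm) while the wide one is still shut (value of joint left below 0.008 m and value of joint wide below 0.02 m), for 0.2 s.
2. the wide drawer is pulled out at least 70 mm (value of joint wide above 0.07 m), for 0.2 s.
At the end, for the whole second after the job is handed in: The left drawer is shut to within 8 mm and the wide middle drawer stands at rest at least 70 mm out (value of joint left below 0.008 m and value of joint wide above 0.07 m and velocity of joint wide between -0.01 and 0.01 m/s); the robot touches nothing.
It also fails if it takes over 48 s, if anything falls off the work surface, if the arm or the gripper's body presses on something with over 40 N, if the wrist force passes 120 N, or if a joint passes its speed limit or range.

### The arm

A 7-joint arm with a two-finger parallel gripper is mounted at the origin on the work surface. World frame = base frame: x ahead of the robot, y to its left, z up, the work surface at z = 0. Lengths are in m, angles in rad, forces in N, time in s.
With the tool pointing down it reaches from about 0.425 to 0.875 m from the base axis. Payload 4.7 kg.
Tool frame: the origin (TCP) lies midway between the tips of the shut fingers; the grasp point (between the pads) lies 19 mm behind it; z points along the fingers, y is the line along which they close (so a half turn about z gives the same grasp; the last joint's range is limited). The gripper opens to 87 mm and grips with 3 to 60 N. Pads are 19 mm wide; open, the fingers measure 117 mm over their backs; the gripper's body (75 mm by 190 mm) begins 51 mm behind the grasp point.
Start: joints at [-1.137, 0.321, -0.07, 1.45, 0.023, 1.371, -0.057], TCP at [0.265, 0.594, 0.223] pointing down, gripper open.
Joint ranges: [-2.86, 2.86], [-0.3, 2.09], [-1.38, 1.24], [0.06, 2.45], [-1.56, 4.7], [0.09, 2.05], [-2.69, 2.69]. Speed limits (rad/s): [2.57, 2.57, 3.14, 3.14, 3.14, 3.14, 3.14].

### API

Orientations are given as [roll, pitch, yaw] about the fixed x, y, z axes, in that order (R = Rz(yaw) Ry(pitch) Rx(roll)).
In Python, from station import r gives the robot as it stands.
- The arm moves only by the shell command python3 -m crank 'ROWS'. ROWS is a JSON object of lists of equal length, an entry for each row: "dr": the turn, a rotation vector about the world's x, y, z in rad, a list of three; "travel": the shift along the world's x, y, z in mm, a list of three; "jaw": the closure, from -1 (fully open) to 1 (shut). A call has exactly 8 rows; each row shifts and turns the commanded pose from where the row before left it; what a row does not reach is not made up. A row lasts 1/10 s, in which the tool goes at most 50 mm and 8.59 degrees, less where a joint would pass 70% of its speed; a pose out of reach is approached as far as the arm can. A call with a gripper value outside its range is refused whole. The fingers move at their own pace and stop on an object; the grip force is fixed at half the most. Time passes only in rows, so rows that do not move let the fingers close, or fill a call up. It gives the time, the measured TCP pose, the force, the opening and the grip force at its end, in the units of the state.
- r.read_state(): the state, without advancing time (a new reading comes with each control period).
- r.get_image(name): name is "scene" or "top" or "wrist"; returns a dict with "pixels" (400x640x3 uint8, red, green, blue), "depth" (400x640 float32, m along the optical axis (not along the pixel's ray), 0 where there is no reading), "fx", "fy", "cx", "cy" (pixels), "T" (4x4, takes a point from camera to world coordinates); the wrist camera has in their place "mount" (4x4, takes a point from camera to tool coordinates, whose origin is the TCP and whose axes are the flange's). Camera axes: x right, y up, looking along -z (the intrinsics and any distortion apply to the point x, -y, -z); pixel columns grow to the right and rows downward; lengths in m; the calibration is good to about 2 mm. A picture is of the moment at which its call begins: read the wrist's pose just before it.
- r.sign_off(): hands the job in; it is judged then, once.
Trained networks look in the newest picture that a camera, given by its name, has taken for a name from the list of things; names that differ only in an ending like _2 or _b are one class to them, and where a whole thing is asked for, a point or a joint stands for the part that bears it (a point fixed in the world has none). Each returns a list of dicts, best first, with "conf" (0 to 1); they miss things now and then, are a little off and sometimes report something else, mostly with a low value. They report only what shows in the picture. A call takes as long as a camera call.
- r.look_for(camera, name): "pixel" ([column, row] in pixels, amid what is visible of it).
- r.pinpoint(camera, name): "pixel" ([column, row] in pixels: a listed point, or the origin of a listed thing).
The state is a dict: "time": time; "joint_pos": joint angles; "qd": joint speeds; "tau": joint torques, N m; "eef_pos": TCP position; "ee_rot": TCP orientation; "wrist_force": force on the tool from outside, world axes, zero at the start; "torque": the same for the moment, N m; "finger_gap": finger opening in m; "grasp_force": force on a finger pad.
Only numpy, scipy, OpenCV 4.12 (cv2) and the standard library are available. Lean on these libraries where they do the work, as an engineer would, in place of code of your own. Each camera call takes 0.05 s, during which the arm holds its last target. There are 200 camera calls.

## Working session

There is one attempt and no reset: what is moved stays moved. The work goes in short steps, Python scripts to look and compute and a shell command to move; the robot and the scene stay as the last step left them, time stands still between calls to the robot, and variables do not carry over. Pictures are saved under pics/ and viewed, at most 10 in all, crops included, and the job is handed in when it is done.

```bash
mkdir -p pics; cat > h.py <<'E'
import numpy as np, cv2
from station import r
def world(im,px,T=None):
    u,v=px; T=im["T"] if T is None else T
    d=im["depth"]; p=d[max(0,int(v)-2):int(v)+3,max(0,int(u)-2):int(u)+3]; p=p[p>0]
    z=np.median(p); return (T@[(u-im["cx"])/im["fx"]*z,-(v-im["cy"])/im["fy"]*z,-z,1])[:3]
def plane(im,px,h):
    u,v=px;T=im["T"];d=T[:3,:3]@[(u-im["cx"])/im["fx"],-(v-im["cy"])/im["fy"],-1]
    return T[:3,3]+d*(h-T[2,3])/d[2]
E
python3 - <<'E'
from h import *
np.set_printoptions(precision=4,suppress=True)
for c in("top","scene"):
    im=r.get_image(c); print(im.keys()); cv2.imwrite(f"pics/{c}.png",im["pixels"][:,:,::-1])
    for n in("left_tab","wide_tab"):
        for d in r.pinpoint(c,n)[:2]: print(c,n,d,world(im,d["pixel"]),plane(im,d["pixel"],.095))
s=r.read_state();print(s["time"],s["eef_pos"],s["ee_rot"],s["finger_gap"])
E
```

```text
dict_keys(['pixels', 'depth', 'fx', 'fy', 'cx', 'cy', 'T'])
top left_tab {'pixel': [347.4, 248.4], 'conf': 0.58} [0.53   0.0259 0.1157] [0.5305 0.0245 0.095 ]
top wide_tab {'pixel': [434.7, 199.0], 'conf': 0.87} [ 0.6149 -0.1229  0.1138] [ 0.618  -0.1286  0.095 ]
dict_keys(['pixels', 'depth', 'fx', 'fy', 'cx', 'cy', 'T'])
scene left_tab {'pixel': [268.8, 155.3], 'conf': 0.72} [0.5405 0.0205 0.1135] [0.5283 0.0257 0.095 ]
scene wide_tab {'pixel': [218.1, 237.6], 'conf': 0.84} [ 0.6259 -0.1283  0.1151] [ 0.6159 -0.1282  0.095 ]
scene wide_tab {'pixel': [266.1, 156.1], 'conf': 0.42} [0.5314 0.0189 0.1019] [0.5269 0.0207 0.095 ]
0.3 [0.2649 0.5934 0.2222] [-3.141   0.0001  2.7218] 0.08719799617688048
```

View pics/top.png

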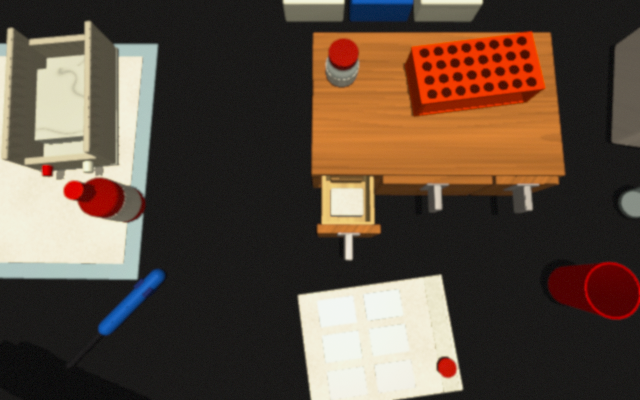

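The top view shows the left drawer open with its tab at about (347,246), the wide tab at (435,198), and a bottle at (100,198) near the path. Next I'll check the unit's yaw and the obstacle heights.

```bash
python3 - <<'E'
from h import *
np.set_printoptions(precision=4,suppress=True)
im=r.get_image("top");d=im["depth"]
v,u=np.mgrid[:400,:640]
P=np.stack([(u-im["cx"])/im["fx"]*d,-(v-im["cy"])/im["fy"]*d,-d,np.ones_like(d)],-1)@im["T"].T
m=(abs(P[...,2]-.12)<.006)&(d>0)&(u>300)&(u<580)&(v>25)&(v<185)
rect=cv2.minAreaRect((P[m][:,:2]*1000).astype(np.float32));print(rect,cv2.boxPoints(rect))
for (a,b,c,e) in((335,360,232,262),(425,447,182,214)):
    q=P[c:e,a:b].reshape(-1,4); q=q[(q[:,2]>.108)&(q[:,2]<.122)]
    g=im["pixels"][c:e,a:b].reshape(-1,3)
    w=P[c:e,a:b].reshape(-1,4);sat=g.max(1).astype(int)-g.min(1);w=w[(w[:,2]>.105)&(w[:,2]<.122)&(sat<25)]
    print(len(w),np.median(w,0)[:3],w.min(0)[:3],w.max(0)[:3],cv2.fitLine(w[:,:2].astype(np.float32),cv2.DIST_L2,0,.01,.01).ravel())
# obstacles along path
A=np.array([.265,.594]);B=np.array([.53,.025]);L=np.linalg.norm(B-A);t=(B-A)/L
X=P[...,:2]-A;s=X@t;n=X@[-t[1],t[0]]
k=(d>0)&(s>.12)&(s<L)&(abs(n)<.12);q=P[k];i=q[:,2].argmax();print("max z on path",q[i],"bottle",P[180:220,60:145,2].max(),P[20:170,0:120,2].max())
E
```

```text
((780.0726928710938, -127.06105041503906), (281.5149230957031, 430.2214050292969), 0.07653816789388657) [[ 639.028    87.8614]
 [ 639.6027 -342.3596]
 [ 921.1174 -341.9835]
 [ 920.5427   88.2375]]
124 [0.5323 0.0249 0.1156] [0.5125 0.0181 0.1068] [0.5539 0.0415 0.1183] [0.9995 0.0325 0.5318 0.0252]
120 [ 0.6183 -0.1223  0.114 ] [ 0.5976 -0.1424  0.105 ] [ 0.6398 -0.1099  0.1185] [ 1.      0.0036  0.6195 -0.1249]
max z on path [0.563  0.0685 0.1221 1.    ] bottle 0.7385648837799058 0.7385648837799058
```

```bash
python3 -m crank '{"dr":[[0,0,0.03],[0,0,0.03],[0,0,0.03],[0,0,0.03],[0,0,0.03],[0,0,0.03],[0,0,0.03],[0,0,0.03]],"travel":[[17,-36,0],[17,-36,0],[17,-36,0],[17,-36,0],[17,-36,0],[17,-36,0],[17,-36,0],[17,-36,0]],"jaw":[-1,-1,-1,-1,-1,-1,-1,-1]}'
python3 -m crank '{"dr":[[0,0,0.03],[0,0,0.03],[0,0,0.03],[0,0,0.03],[0,0,0.03],[0,0,0.03],[0,0,0],[0,0,0]],"travel":[[17,-36,0],[17,-36,0],[17,-36,0],[17,-36,0],[17,-36,0],[17,-36,0],[17,-36,0],[11,-29,0]],"jaw":[-1,-1,-1,-1,-1,-1,-1,-1]}'
```

```text
time: 1.15
eef_pos: [0.4015, 0.304, 0.2228]
ee_rot: [3.141, 0.0, 2.963]
wrist_force: [0.5, 0.4, 0.6]
finger_gap: 0.087
grasp_force: 0.0
time: 1.95
eef_pos: [0.5318, 0.022, 0.2229]
ee_rot: [-3.141, 0.001, 3.14]
wrist_force: [0.4, -0.2, -0.4]
finger_gap: 0.0872
grasp_force: 0.0
```

```bash
python3 -m crank '{"dr":[[0,0,0],[0,0,0],[0,0,0],[0,0,0],[0,0,0],[0,0,0],[0,0,0],[0,0,0]],"travel":[[0,1,-24],[0,1,-24],[0,1,-24],[0,0,-24],[0,0,-24],[0,0,-24],[0,0,0],[0,0,0]],"jaw":[-1,-1,-1,-1,-1,-1,-1,-1]}'
python3 -m crank '{"dr":[[0,0,0],[0,0,0],[0,0,0],[0,0,0],[0,0,0],[0,0,0],[0,0,0],[0,0,0]],"travel":[[0,0,0],[0,0,0],[0,0,0],[0,0,0],[0,0,0],[0,0,0],[0,0,0],[0,0,0]],"jaw":[1,1,1,1,1,1,1,1]}'
```

```text
time: 2.75
eef_pos: [0.531, 0.0275, 0.0789]
ee_rot: [-3.141, -0.0, -3.141]
wrist_force: [-0.1, 0.4, 0.6]
finger_gap: 0.0872
grasp_force: 0.0
time: 3.55
eef_pos: [0.5309, 0.0275, 0.0786]
ee_rot: [3.142, -0.0, -3.141]
wrist_force: [0.1, 0.0, 0.4]
finger_gap: 0.0307
grasp_force: 0.0
```

Still closing; I'll let it finish.

```bash
python3 -m crank '{"dr":[[0,0,0],[0,0,0],[0,0,0],[0,0,0],[0,0,0],[0,0,0],[0,0,0],[0,0,0]],"travel":[[0,0,0],[0,0,0],[0,0,0],[0,0,0],[0,0,0],[0,0,0],[0,0,0],[0,0,0]],"jaw":[1,1,1,1,1,1,1,1]}'
```

```text
time: 4.35
eef_pos: [0.531, 0.0235, 0.0785]
ee_rot: [-3.137, -0.0, 3.14]
wrist_force: [0.2, -7.1, -0.0]
finger_gap: 0.012
grasp_force: 30.0
```

```bash
python3 -m crank '{"dr":[[0,0,0],[0,0,0],[0,0,0],[0,0,0],[0,0,0],[0,0,0],[0,0,0],[0,0,0]],"travel":[[8,-2,0],[12,-1,0],[12,0,0],[12,0,0],[12,0,0],[12,0,0],[6,0,0],[0,0,0]],"jaw":[1,1,1,1,1,1,1,1]}'
```

```text
time: 5.15
eef_pos: [0.6068, 0.0238, 0.0785]
ee_rot: [-3.14, 0.002, 3.141]
wrist_force: [0.7, -5.2, 0.3]
finger_gap: 0.012
grasp_force: 30.0
```

```bash
python3 -m crank '{"dr":[[0,0,0],[0,0,0],[0,0,0],[0,0,0],[0,0,0],[0,0,0],[0,0,0],[0,0,0]],"travel":[[3,-1,0],[3,-1,0],[2,0,0],[2,0,0],[2,0,0],[0,0,0],[0,0,0],[0,0,0]],"jaw":[1,1,1,1,1,1,1,1]}'
```

```text
time: 5.95
eef_pos: [0.616, 0.0238, 0.0785]
ee_rot: [3.14, -0.002, -3.141]
wrist_force: [-5.4, 1.2, 3.0]
finger_gap: 0.0118
grasp_force: 30.0
```

```bash
python3 -m crank '{"dr":[[0,0,0],[0,0,0],[0,0,0],[0,0,0],[0,0,0],[0,0,0],[0,0,0],[0,0,0]],"travel":[[2,0,0],[2,0,0],[0,0,0],[0,0,0],[0,0,0],[0,0,0],[0,0,0],[0,0,0]],"jaw":[1,1,1,1,1,1,1,1]}'
```

```text
time: 6.75
eef_pos: [0.616, 0.0238, 0.0785]
ee_rot: [3.139, -0.011, -3.141]
wrist_force: [-15.4, 0.5, 12.6]
finger_gap: 0.0117
grasp_force: 30.0
```

Firm stop: it's shut. I'll ease off the push, open the fingers and lift.

```bash
python3 -m crank '{"dr":[[0,0,0],[0,0,0],[0,0,0],[0,0,0],[0,0,0],[0,0,0],[0,0,0],[0,0,0]],"travel":[[-3,0,0],[-3,0,0],[0,0,0],[0,0,0],[0,0,0],[0,0,0],[0,0,0],[0,0,0]],"jaw":[1,1,1,-1,-1,-1,-1,-1]}'
python3 -m crank '{"dr":[[0,0,0],[0,0,0],[0,0,0],[0,0,0],[0,0,0],[0,0,0],[0,0,0],[0,0,0]],"travel":[[0,0,0],[0,0,0],[0,0,10],[0,0,20],[0,0,20],[0,0,20],[0,0,10],[0,0,0]],"jaw":[-1,-1,-1,-1,-1,-1,-1,-1]}'
python3 - <<'E'
from h import *
im=r.get_image("top");cv2.imwrite("pics/top2.png",im["pixels"][:,:,::-1])
for n in("left_tab","wide_tab"):
    for d in r.pinpoint("top",n)[:1]: print(n,d,plane(im,d["pixel"],.095))
E
```

```text
time: 7.55
eef_pos: [0.6151, 0.0223, 0.0786]
ee_rot: [-3.142, 0.0, 3.142]
wrist_force: [0.6, -0.6, 0.6]
finger_gap: 0.044
grasp_force: 0.0
time: 8.35
eef_pos: [0.6162, 0.0226, 0.1607]
ee_rot: [3.141, 0.004, -3.141]
wrist_force: [0.2, 0.4, 1.4]
finger_gap: 0.0869
grasp_force: 0.0
```

View pics/top2.png

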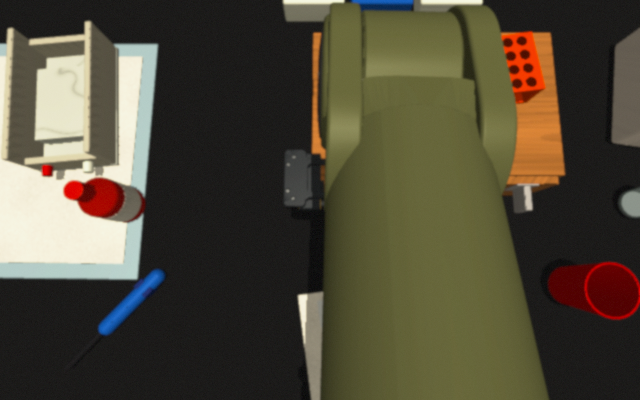

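The arm hides the front in this view, but contact established that the drawer is shut. Moving to the wide tab, 150 mm to -y.

```bash
python3 -m crank '{"dr":[[0,0,0],[0,0,0],[0,0,0],[0,0,0],[0,0,0],[0,0,0],[0,0,0],[0,0,0]],"travel":[[0,-20,0],[0,-30,0],[0,-30,0],[0,-30,0],[0,-25,0],[0,-14,0],[0,0,0],[0,0,0]],"jaw":[-1,-1,-1,-1,-1,-1,-1,-1]}'
python3 - <<'E'
from h import *
from scipy.spatial.transform import Rotation as R
s=r.read_state();im=r.get_image("wrist")
T=np.eye(4);T[:3,:3]=R.from_euler("xyz",s["ee_rot"]).as_matrix();T[:3,3]=s["eef_pos"];im["T"]=T@im["mount"]
cv2.imwrite("pics/wr.png",im["pixels"][:,:,::-1])
print(s["eef_pos"])
for n in("left_tab","wide_tab"):
    for d in r.pinpoint("wrist",n)[:2]: print(n,d,plane(im,d["pixel"],.095))
E
```

```text
time: 9.3
eef_pos: [0.6148, -0.125, 0.1579]
ee_rot: [3.14, -0.001, -3.141]
wrist_force: [-0.2, 0.1, -0.8]
finger_gap: 0.0872
grasp_force: 0.0
[ 0.61484618 -0.12496386  0.15788649]
left_tab {'pixel': [530.7, 211.7], 'conf': 0.92} [0.61598121 0.0235396  0.095     ]
wide_tab {'pixel': [316.4, 215.9], 'conf': 0.82} [ 0.61915393 -0.12781521  0.095     ]
```

View pics/wr.png

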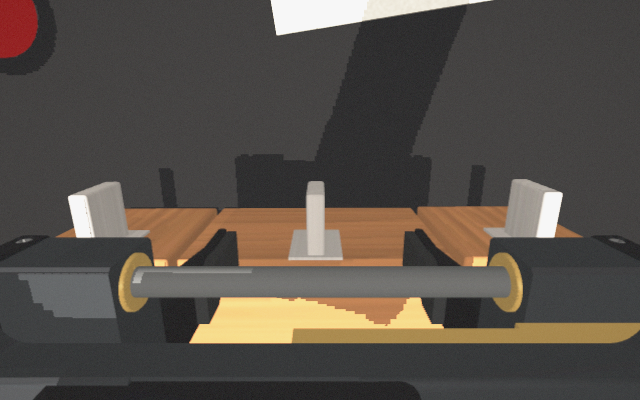

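The wrist view shows all three drawer fronts flush, so the left one is shut. The wide tab, at (316,216), is centred between the fingers. Now down, with the jaw closing, then grip.

```bash
python3 -m crank '{"dr":[[0,0,0],[0,0,0],[0,0,0],[0,0,0],[0,0,0],[0,0,0],[0,0,0],[0,0,0]],"travel":[[0,-1,-20],[0,-1,-20],[0,0,-20],[0,0,-20],[0,0,0],[0,0,0],[0,0,0],[0,0,0]],"jaw":[-1,-1,-1,-1,-1,1,1,1]}'
python3 -m crank '{"dr":[[0,0,0],[0,0,0],[0,0,0],[0,0,0],[0,0,0],[0,0,0],[0,0,0],[0,0,0]],"travel":[[0,0,0],[0,0,0],[0,0,0],[0,0,0],[0,0,0],[0,0,0],[0,0,0],[0,0,0]],"jaw":[1,1,1,1,1,1,1,1]}'
python3 -m crank '{"dr":[[0,0,0],[0,0,0],[0,0,0],[0,0,0],[0,0,0],[0,0,0],[0,0,0],[0,0,0]],"travel":[[0,0,0],[0,0,0],[0,0,0],[0,0,0],[0,0,0],[0,0,0],[0,0,0],[0,0,0]],"jaw":[1,1,1,1,1,1,1,1]}'
```

```text
time: 10.25
eef_pos: [0.6159, -0.1284, 0.08]
ee_rot: [-3.142, 0.002, -3.141]
wrist_force: [-0.4, -0.4, 0.3]
finger_gap: 0.0705
grasp_force: 0.0
time: 11.05
eef_pos: [0.6149, -0.1283, 0.0785]
ee_rot: [3.141, -0.0, -3.141]
wrist_force: [-0.2, 0.2, -0.6]
finger_gap: 0.0119
grasp_force: 30.0
time: 11.85
eef_pos: [0.6149, -0.1282, 0.0785]
ee_rot: [3.141, -0.0, -3.141]
wrist_force: [-1.0, 2.2, 0.5]
finger_gap: 0.012
grasp_force: 30.0
```

```bash
python3 -m crank '{"dr":[[0,0,0],[0,0,0],[0,0,0],[0,0,0],[0,0,0],[0,0,0],[0,0,0],[0,0,0]],"travel":[[-4,0,0],[-4,0,0],[-4,0,0],[-6,0,0],[-8,0,0],[-10,0,0],[-10,0,0],[-6,0,0]],"jaw":[1,1,1,1,1,1,1,1]}'
```

```text
time: 12.65
eef_pos: [0.5646, -0.1285, 0.0786]
ee_rot: [-3.141, 0.005, -3.141]
wrist_force: [9.5, 0.5, -8.3]
finger_gap: 0.0118
grasp_force: 30.0
```

```bash
python3 -m crank '{"dr":[[0,0,0],[0,0,0],[0,0,0],[0,0,0],[0,0,0],[0,0,0],[0,0,0],[0,0,0]],"travel":[[0,0,0],[-8,0,0],[-10,0,0],[-12,0,0],[-10,0,0],[-6,0,0],[-2,0,0],[0,0,0]],"jaw":[1,1,1,1,1,1,1,1]}'
python3 - <<'E'
from h import *
im=r.get_image("wrist");cv2.imwrite("pics/wr2.png",im["pixels"][:,:,::-1])
print(r.read_state()["wrist_force"])
E
```

```text
time: 13.45
eef_pos: [0.5151, -0.1286, 0.0785]
ee_rot: [-3.141, 0.001, -3.141]
wrist_force: [3.4, 0.0, -4.1]
finger_gap: 0.0117
grasp_force: 30.0
[ 3.62298242 -0.06171077 -5.19917407]
```

View pics/wr2.png

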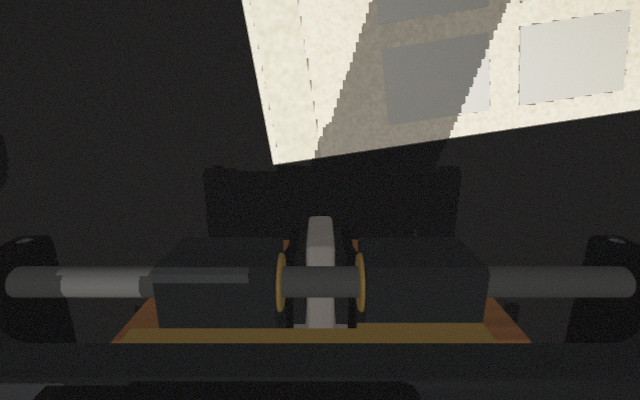

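The wrist view shows the tab at (320,270) still between the fingers and the drawer front following, about 100 mm out. Release, lift and back away.

```bash
python3 -m crank '{"dr":[[0,0,0],[0,0,0],[0,0,0],[0,0,0],[0,0,0],[0,0,0],[0,0,0],[0,0,0]],"travel":[[1,0,0],[0,0,0],[0,0,0],[0,0,0],[0,0,0],[0,0,0],[0,0,0],[0,0,0]],"jaw":[1,-1,-1,-1,-1,-1,-1,-1]}'
python3 -m crank '{"dr":[[0,0,0],[0,0,0],[0,0,0],[0,0,0],[0,0,0],[0,0,0],[0,0,0],[0,0,0]],"travel":[[0,0,0],[0,0,0],[0,0,10],[0,0,20],[0,0,25],[0,0,30],[0,0,30],[0,0,25]],"jaw":[-1,-1,-1,-1,-1,-1,-1,-1]}'
python3 -m crank '{"dr":[[0,0,0],[0,0,0],[0,0,0],[0,0,0],[0,0,0],[0,0,0],[0,0,0],[0,0,0]],"travel":[[0,30,0],[0,40,0],[0,40,0],[0,40,0],[0,40,0],[0,40,0],[0,40,0],[0,20,0]],"jaw":[-1,-1,-1,-1,-1,-1,-1,-1]}'
python3 - <<'E'
from h import *
for c in("top","scene"):
    im=r.get_image(c);cv2.imwrite(f"pics/{c}3.png",im["pixels"][:,:,::-1])
    for n in("left_tab","wide_tab"):
        for d in r.pinpoint(c,n)[:1]: print(c,n,d,plane(im,d["pixel"],.095))
E
```

```text
time: 14.3
eef_pos: [0.5159, -0.1284, 0.0786]
ee_rot: [3.142, 0.0, -3.141]
wrist_force: [-1.1, -0.1, -0.1]
finger_gap: 0.0596
grasp_force: 0.0
time: 15.1
eef_pos: [0.5163, -0.1287, 0.2212]
ee_rot: [3.142, 0.002, 3.141]
wrist_force: [0.1, 0.6, -0.4]
finger_gap: 0.0867
grasp_force: 0.0
time: 15.9
eef_pos: [0.5152, 0.1661, 0.2193]
ee_rot: [3.14, 0.0, -3.137]
wrist_force: [0.2, -0.3, -0.3]
finger_gap: 0.0872
grasp_force: 0.0
top left_tab {'pixel': [346.5, 201.7], 'conf': 0.71} [0.61190339 0.02591228 0.095     ]
top wide_tab {'pixel': [437.1, 255.2], 'conf': 0.66} [ 0.5205712  -0.12880946  0.095     ]
scene left_tab {'pixel': [293.8, 187.7], 'conf': 0.65} [0.61188107 0.02375671 0.095     ]
scene wide_tab {'pixel': [192.9, 198.1], 'conf': 0.9} [ 0.52612724 -0.12754875  0.095     ]
```

View pics/scene3.png

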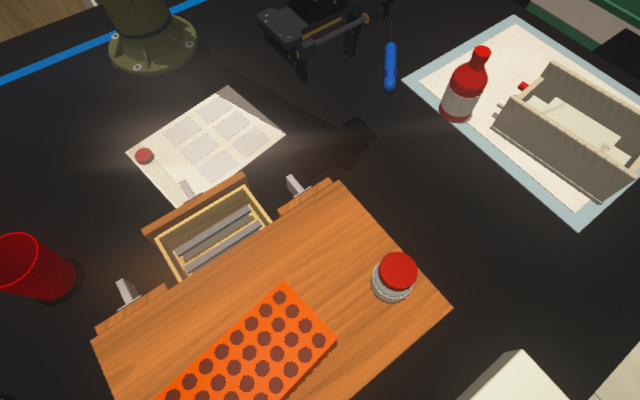

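The picture shows the wide drawer open with the combs visible at (215,235), the left drawer shut with its tab at (295,187), and the arm clear.

```bash
python3 -c "
from station import r
print(r.sign_off())"
```

```text
the job is handed in; nothing more can be done
None
```

The left drawer is shut against its stop, the wide middle drawer stands open about 9–10 cm, the arm is clear of everything, and I handed the job in at about 16 s; no verdict came back.

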